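Line up the tyre valves by height

ROBOT

A 6-joint arm with a two-finger parallel gripper is mounted at the origin on the work surface. World frame = base frame: x ahead of the robot, y to its left, z up, the work surface at z = 0. Lengths are in m, angles in degrees, forces in N, time in s.
With the tool pointing down it reaches from about 0.3 to 0.75 m from the base axis. Payload 8.5 kg.
Tool frame: the origin (TCP) lies midway between the tips of the shut fingers; the grasp point (between the pads) lies behind it (grasp_offset is the z of the grasp point in the tool frame, in m); z points along the fingers, y is the direction in which the jaws open and shut (so a half turn about z gives the same grasp; the last joint's range is limited). The gripper opens to 85 mm and grips with 20 to 120 N. Pads are 22 mm wide; open, the fingers measure 114 mm over their backs; the gripper's body (76 mm by 85 mm) begins 54 mm behind the grasp point. The pads swing forward as they close: fully open they stand 13 mm farther back than shut.
Start: joints at [62.091, 21.807, 74.336, -0, 83.858, -12.336], TCP at [0.148, 0.53, 0.231] pointing down, gripper open.
Joint ranges: [-178.18, 178.18], [-50.72, 133.34], [12.68, 142.11], [-81.47, 261.47], [9.98, 163.14], [-165.26, 165.26]. Speed limits (degrees/s): [136.94, 136.94, 180, 180, 180, 180].

INTERFACE

Orientations are given as a 3x3 rotation matrix whose columns are the frame's x, y, z axes.
In Python, from rig import * gives the robot as it stands.
- The arm moves only by the shell command python3 -m pendant 'ROWS' [FORCE]. ROWS is JSON, one flat list of numbers, 7 for each row, row after row: the finger opening in mm, from 0 to 85.4, then the shift along the tool's x, y, z in units of 50 mm (1.0 is 50 mm), then the turn, a rotation vector about the tool's x, y, z in units of 8 degrees (1.0 is 8 degrees). In form: [hand, dx, dy, dz, wx, wy, wz, hand, dx, dy, dz, wx, wy, wz, ...]. A call has 1 to 12 rows; each row shifts and turns the commanded pose from where the row before left it, along the tool's axes as they then stand; what a row does not reach is not made up. A row lasts 1/10 s, in which the tool goes at most 50 mm and 8.59 degrees, less where a joint would pass 70% of its speed; a pose out of reach is approached as far as the arm can. A call is refused whole if a number of a shift passes 1 or a number of a turn 1, either way. A call with a gripper value outside its range is refused whole. The fingers move at their own pace and stop on an object; FORCE is the grip in N (left out, the last holds). Time passes only in rows, so rows that do not move let the fingers close. It gives the time, the measured TCP pose, the force and the opening at its end, in the units of the state.
- observe(): the state, without advancing time (a new reading comes with each control period).
- get_image(name): name is "side" or "top"; returns a dict with "frame" (384x512x3 uint8, red, green, blue), "depth" (384x512 float32, m along the optical axis (not along the pixel's ray), 0 where there is no reading), "K" (3x3 intrinsics, pixels), "k1" (the pictures are not rectified: a ray, as slopes to the right and down, at radius r is drawn at 1 + k1 r^2 times it, then the intrinsics apply), "rvec" (rotation vector, rad) and "tvec" (3), from world to camera coordinates, as OpenCV has them. Camera axes: x right, y down, z forward; pixel columns grow to the right and rows downward; lengths in m; the calibration is good to about 2 mm. A picture is of the moment at which its call begins.
- close_job(): hands the job in, once; it reports no verdict.
The state is a dict: "time_s": time; "q": joint angles; "qvel": joint speeds; "joint_efforts": joint torques, N m; "position": TCP position; "tool_rot": TCP orientation; "ft_force": force on the tool from outside, world axes, zero at the start; "wrist_torque": the same for the moment, N m; "grip_width": finger opening in m.
Only numpy, scipy, OpenCV 4.12 (cv2) and the standard library are available. Lean on these libraries where they do the work, as an engineer would, in place of code of your own. Each camera call takes 0.05 s, during which the arm holds its last target.

TASK

Stand the four tyre valves on the four yellow marks of the wooden board in order of height: the shortest on the mark next to the red button, then rising one by one to the tallest at the far end, each upright and centred on its own mark. Leave the tin of valve cores standing where it is.

Things in the scene. Friction and masses are not known exactly. Their poses are not given: they have to be found in the camera images.
- valve_60: the shortest of four loose tyre valves, standing upright: 60 mm tall over all; black rubber foot disc 30 mm across and 4 mm thick, narrowing within the lowest 10 mm to a straight black rubber barrel 20 mm across that runs to 40 mm above its underside, then a brass tip 12 mm across. Origin: centre of the underside; z up along the valve. Round, so its yaw means nothing. Mass 40 to 230 g.
- valve_80: the second shortest of four loose tyre valves, standing upright: 80 mm tall over all; black rubber foot disc 36 mm across and 4 mm thick, narrowing within the lowest 10 mm to a straight black rubber barrel 20 mm across that runs to 60 mm above its underside, then a brass tip 12 mm across. Origin: centre of the underside; z up along the valve. Round, so its yaw means nothing. Mass 40 to 230 g.
- valve_100: the second tallest of four loose tyre valves, standing upright: 100 mm tall over all; black rubber foot disc 42 mm across and 4 mm thick, narrowing within the lowest 10 mm to a straight black rubber barrel 20 mm across that runs to 80 mm above its underside, then a brass tip 12 mm across. Origin: centre of the underside; z up along the valve. Round, so its yaw means nothing. Mass 40 to 230 g.
- valve_120: the tallest of four loose tyre valves, standing upright: 120 mm tall over all; black rubber foot disc 48 mm across and 4 mm thick, narrowing within the lowest 10 mm to a straight black rubber barrel 20 mm across that runs to 100 mm above its underside, then a brass tip 12 mm across. Origin: centre of the underside; z up along the valve. Round, so its yaw means nothing. Mass 40 to 230 g.
- mark_a: one of four identical fixed yellow round marks, 56 mm across, 2 mm thick, black dot in the middle, in a straight row 78 mm apart on a light wooden board (75 by 400 mm, 12 mm thick, fixed flat on the counter). Origin: centre of its underside, 12 mm above the counter; its top is at 14 mm. Which mark lies where in the row changes at each start.
- mark_b: one of four identical fixed yellow round marks, 56 mm across, 2 mm thick, black dot in the middle, in a straight row 78 mm apart on a light wooden board (75 by 400 mm, 12 mm thick, fixed flat on the counter). Origin: centre of its underside, 12 mm above the counter; its top is at 14 mm. Which mark lies where in the row changes at each start.
- mark_c: one of four identical fixed yellow round marks, 56 mm across, 2 mm thick, black dot in the middle, in a straight row 78 mm apart on a light wooden board (75 by 400 mm, 12 mm thick, fixed flat on the counter). Origin: centre of its underside, 12 mm above the counter; its top is at 14 mm. Which mark lies where in the row changes at each start.
- mark_d: one of four identical fixed yellow round marks, 56 mm across, 2 mm thick, black dot in the middle, in a straight row 78 mm apart on a light wooden board (75 by 400 mm, 12 mm thick, fixed flat on the counter). Origin: centre of its underside, 12 mm above the counter; its top is at 14 mm. Which mark lies where in the row changes at each start.
- red_button: fixed red button, 24 mm across, 12 mm high, on the board at one end of the row, in line with the marks, 60 mm from the nearest mark's centre; it may be at either end (a black button of the same size is at the other). Origin: centre of its underside.
- core_tin: round open metal tin of brass valve cores standing on the counter, 56 mm across, 32 mm high, loose, about 0.3 kg; not to be moved. Origin: centre of its underside. Small bystanders up to 22 mm high (a brass nut, a green cap) also stand among the valves.
Things that resemble listed ones, but are neither listed nor needed, are in the scene too. Leave any blue or turquoise look-alike of the valve_60 alone.

How it is judged (in metres and radians):
At the end, for the whole second after the job is handed in: Each valve stands upright (within 0.08 rad) and at rest, its centre within 12 mm of the centre of its mark: the 60 mm valve on the mark nearest the red button, then the 80, the 100 and the 120 mm valve on the next ones; none is held; the tin was never shifted by more than 15 mm or tipped ((horizontal distance between valve_60 and mark_a below 0.012 m or horizontal distance between valve_60 and mark_b below 0.012 m or horizontal distance between valve_60 and mark_c below 0.012 m or horizontal distance between valve_60 and mark_d below 0.012 m) and horizontal distance between valve_60 and red_button between 0.04 and 0.08 m and angle between each of valve_60, valve_80, valve_100, valve_120's own z axis and vertical below 0.08 rad and height (world z) of each of valve_60, valve_80, valve_100, valve_120 below 0.02 m and linear speed of each of valve_60, valve_80, valve_100, valve_120 below 0.02 m/s and angular speed of each of valve_60, valve_80, valve_100, valve_120 below 0.2 rad/s and (horizontal distance between valve_80 and mark_a below 0.012 m or horizontal distance between valve_80 and mark_b below 0.012 m or horizontal distance between valve_80 and mark_c below 0.012 m or horizontal distance between valve_80 and mark_d below 0.012 m) and horizontal distance between valve_80 and red_button between 0.118 and 0.158 m and (horizontal distance between valve_100 and mark_a below 0.012 m or horizontal distance between valve_100 and mark_b below 0.012 m or horizontal distance between valve_100 and mark_c below 0.012 m or horizontal distance between valve_100 and mark_d below 0.012 m) and horizontal distance between valve_100 and red_button between 0.196 and 0.236 m and (horizontal distance between valve_120 and mark_a below 0.012 m or horizontal distance between valve_120 and mark_b below 0.012 m or horizontal distance between valve_120 and mark_c below 0.012 m or horizontal distance between valve_120 and mark_d below 0.012 m) and horizontal distance between valve_120 and red_button between 0.274 and 0.314 m); the robot touches nothing.
It fails at once if the tin of valve cores is shifted by more than 15 mm or tipped (distance of core_tin from where it was at the start of the episode above 0.015 m or angle between core_tin's own z axis and vertical above 0.3 rad).
It also fails if it takes over 96 s, if anything falls off the work surface, if the arm or the gripper's body presses on something with over 40 N, if the wrist force passes 120 N, or if a joint passes its speed limit or range.

## Working session

There is one attempt and no reset: what is moved stays moved. The work goes in short steps, Python scripts to look and compute and a shell command to move; the robot and the scene stay as the last step left them, time stands still between calls to the robot, and variables do not carry over. Pictures are saved under pics/ and viewed, and the job is handed in when it is done.

```bash
ls; mkdir -p pics
python3 - <<'E'
from rig import *
import cv2, numpy as np
s=observe(); print(s)
for n in("side","top"):
    d=get_image(n); np.savez(f"{n}0.npz",**d)
    cv2.imwrite(f"pics/{n}0.png",cv2.resize(d["frame"][:,:,::-1],(800,600),interpolation=cv2.INTER_CUBIC))
    print(n,d["K"],d["k1"],d["rvec"],d["tvec"])
E
```

```text
pics
{'time_s': 0.0, 'q': array([ 6.20919420e+01,  2.18387141e+01,  7.43841237e+01,  1.90342462e-03,
        8.38584997e+01, -1.23348219e+01]), 'qvel': array([ 0.09158997, -0.03303817,  0.0623914 ,  0.0486261 , -0.03837116,
       -0.03202691]), 'joint_efforts': array([-7.64356118e-04, -4.48461306e+01, -2.31271255e+01, -1.67197850e-04,
        4.85403347e-03, -1.91817941e-05]), 'position': array([0.14750342, 0.5295483 , 0.23073682]), 'tool_rot': array([[-9.63287002e-01,  2.68472848e-01, -6.93641179e-04],
       [ 2.68473534e-01,  9.63286264e-01, -1.23904526e-03],
       [ 3.35525009e-04, -1.37978050e-03, -9.99998992e-01]]), 'ft_force': array([-0.41479907,  0.7104575 , -0.34980049]), 'wrist_torque': array([-0.02113491,  0.00785687,  0.02037173]), 'grip_width': 0.08528100767264098}
side [[420.35846083   0.         255.96268237]
 [  0.         420.35846083 193.39910904]
 [  0.           0.           1.        ]] -0.13833959897054973 [-0.04974406  2.83105162 -1.34707752] [0.49508223 0.04883418 1.05437592]
top [[497.94512642   0.         254.24385741]
 [  0.         497.94512642 191.09805942]
 [  0.           0.           1.        ]] -0.007657264044289681 [ 2.17400069 -2.15445036  0.08765655] [0.00138468 0.51399323 1.1718272 ]
```

View pics/top0.png

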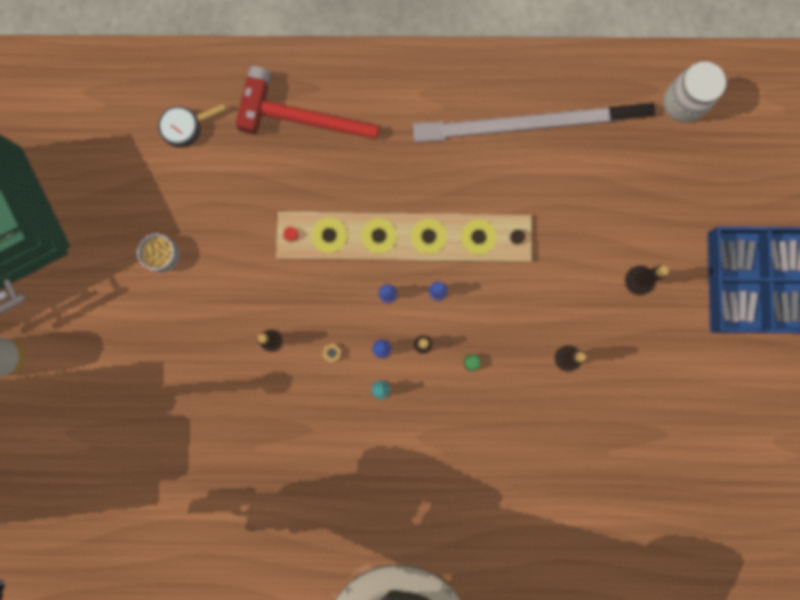

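View pics/side0.png

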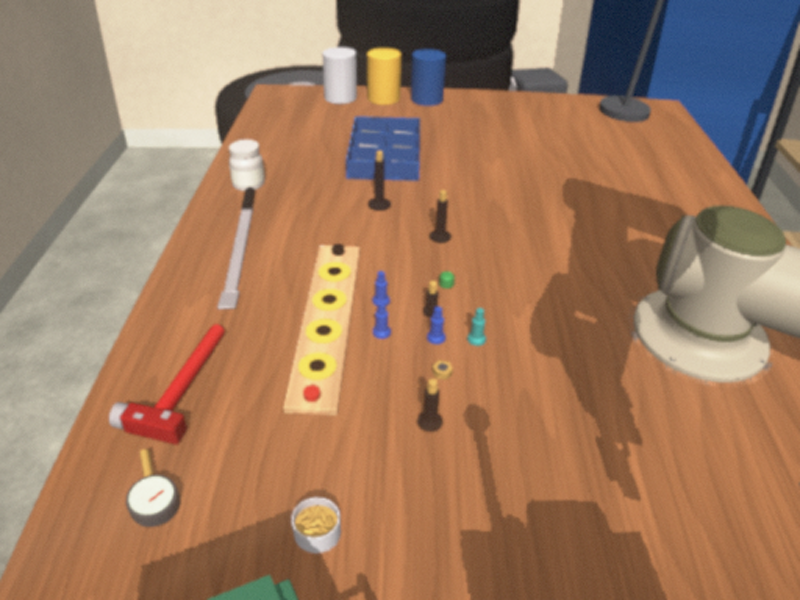

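```bash
python3 -c "
import rig; print([n for n in dir(rig) if n[0]!='_']); print(getattr(rig,'grasp_offset',None))"
```

```text
['MotionError', 'close_job', 'get_image', 'grasp_offset', 'observe']
-0.0187
```

The top picture, in 800x600 pixels, shows the red button at (291,234), with the marks at x = 329, 379, 429 and 479 and the black button at (517,237). Black valves with brass tips stand at (270,340), (423,344), (568,358) and (640,280). The tin is at (157,252). The look-alikes are blue at (388,293), (438,291) and (382,349), and turquoise at (380,390).

Next I'll measure these.

```bash
cat > h.py <<'E'
import cv2, numpy as np
def cast(d,uv,z):
    R=cv2.Rodrigues(d["rvec"])[0]; t=np.array(d["tvec"]).reshape(3)
    n=cv2.undistortPoints(np.array(uv,float).reshape(-1,1,2),d["K"],np.array([float(d["k1"]),0,0,0])).reshape(-1,2)
    c=-R.T@t; out=[]
    for a in n:
        r=R.T@np.array([a[0],a[1],1]); out.append(c+r*(z-c[2])/r[2])
    return np.array(out)
def proj(d,P): return cv2.projectPoints(np.array(P,float).reshape(-1,1,3),np.array(d["rvec"],float),np.array(d["tvec"],float),d["K"],np.array([float(d["k1"]),0,0,0]))[0].reshape(-1,2)
def blobs(m,amin=8):
    n,l,s,c=cv2.connectedComponentsWithStats(m.astype(np.uint8))
    return [(c[i],s[i]) for i in range(1,n) if s[i][4]>=amin]
def masks(f):
    h=cv2.cvtColor(f,cv2.COLOR_RGB2HSV); H,S,V=[h[...,i].astype(int) for i in range(3)]
    return dict(yellow=(H>24)&(H<36)&(S>130)&(V>120), brass=(H>16)&(H<27)&(S>90)&(V>120), red=((H<4)|(H>174))&(S>180)&(V>120), black=(V<50), blue=(H>108)&(H<130)&(S>140)&(V>70))
E
python3 - <<'E'
from h import *
for n in("top","side"):
    d=dict(np.load(n+"0.npz")); M=masks(d["frame"])
    for k,z in(("yellow",.014),("red",.024),("brass",.05),("black",0.002),("blue",.03)):
        print(n,k)
        for c,s in blobs(M[k]):
            p=cast(d,[c],z)[0]
            if 0.2<p[0]<0.8 and abs(p[1])<0.5: print("  px",c.round(1),s,"xy",p[:2].round(4), "depth",d["depth"][int(c[1]),int(c[0])].round(3))
E
```

```text
top yellow
  px [210.4 150.1] [200 140  21  21 290] xy [0.615  0.1147] depth 1.218
  px [242.1 150.5] [232 140  21  22 295] xy [0.6147 0.0368] depth 1.213
  px [274.  150.7] [264 141  21  21 286] xy [ 0.6145 -0.0412] depth 1.218
  px [305.9 151.2] [296 141  21  21 288] xy [ 0.6139 -0.1189] depth 1.216
top red
  px [217.3  79. ] [196  73  43  12 133] xy [0.7906 0.0998] depth 1.224
top brass
  px [134.7  71.8] [126  67  18  10  82] xy [0.7993 0.2978] depth 1.239
  px [188.8 136.5] [186 136   7   2  13] xy [0.6409 0.163 ] depth 1.224
  px [200.8 136.5] [199 136   5   2   8] xy [0.6412 0.1344] depth 1.224
  px [266.3 153. ] [ 177  137  164   30 1995] xy [ 0.6025 -0.022 ] depth 1.213
  px [ 99.7 161.1] [ 91 152  18  19 276] xy [0.5801 0.3742] depth 1.215
  px [423.8 173.2] [421 171   7   6  34] xy [ 0.5571 -0.3925] depth 1.103
  px [167.4 216.3] [165 213   6   7  31] xy [0.4505 0.209 ] depth 1.141
  px [270.4 219.3] [268 217   6   6  29] xy [ 0.4456 -0.0329] depth 1.154
  px [212.2 225.3] [207 220  11  11  76] xy [0.4303 0.1033] depth 1.199
  px [371.1 227.9] [368 225   7   7  35] xy [ 0.
[... 1291 characters left out ...]
 xy [0.4345 0.153 ] depth 0.961
  px [276.5 247.3] [274 243   6  10  55] xy [0.4481 0.186 ] depth 0.845
  px [ 93.2 295.8] [ 90 288   8  17  95] xy [0.7964 0.3315] depth 0.814
  px [201.8 332.9] [189 324  27  19 405] xy [0.5803 0.3982] depth 0.754
side black
side blue
  px [243.4 181.7] [242 181   4   3   9] xy [ 0.53   -0.0625] depth 1.071
  px [243.8 193. ] [241 192   7   4  18] xy [ 0.5269 -0.016 ] depth 1.006
  px [279.7 204.9] [277 197   6  16  43] xy [0.4377 0.0252] depth 0.999
  px [244.3 201.7] [243 201   4   3   9] xy [0.5239 0.0174] depth 1.013
  px [244. 213.] [241 212   7   3  15] xy [0.5227 0.0589] depth 1.026
  px [279. 216.] [275 214   9   5  31] xy [0.44   0.0655] depth 1.018
```

Run:
```python
from h import *
d=dict(np.load("top0.npz")); a=d["frame"][170:260,150:280,::-1]; b=dict(np.load("side0.npz"))["frame"][80:290,220:320,::-1]
a=cv2.resize(a,None,fx=4,fy=4,interpolation=cv2.INTER_CUBIC);b=cv2.resize(b,None,fx=2.5,fy=2.5,interpolation=cv2.INTER_CUBIC)
o=np.zeros((530,790,3),np.uint8);o[:a.shape[0],:a.shape[1]]=a;o[:b.shape[0],530:530+b.shape[1]]=b
cv2.imwrite("pics/crop1.png",o)
```

```text
(no output)
```

View pics/crop1.png

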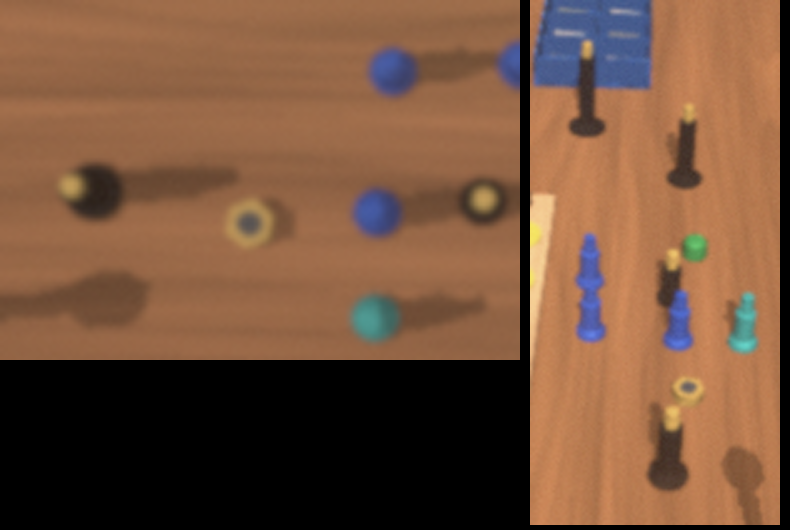

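The four black valves with brass tips are the candidates. By foot width and height, the one at top (423,344) is valve_60, hemmed in by blue look-alikes. The one at (270,340) is valve_80, (568,358) is valve_100 and (640,280) is valve_120. The crop shows the look-alikes are all blue or turquoise, with no brass. Next I'll cast each tip at its proper height and check against triangulation.

Run:
```python
from h import *
T=dict(np.load("top0.npz"));S=dict(np.load("side0.npz"))
def P(d):
    R=cv2.Rodrigues(d["rvec"])[0]; return np.hstack([R,np.array(d["tvec"]).reshape(3,1)])
def und(d,u): return cv2.undistortPoints(np.array(u,float).reshape(-1,1,2),d["K"],np.array([float(d["k1"]),0,0,0])).reshape(-1,2).T
for h,t,s in((60,(270.4,219.3),(277,183.2)),(80,(167.4,216.3),(276.5,247.3)),(100,(371.1,227.9),(283.1,125)),(120,(423.8,173.2),(242.3,99.9))):
    X=cv2.triangulatePoints(P(T),P(S),und(T,t),und(S,s));X=(X[:3]/X[3]).ravel()
    print(h,"tri",X.round(4),"top",cast(T,[t],h/1000-.006)[0][:2].round(4),"side",cast(S,[s],h/1000-.01)[0][:2].round(4))
M=masks(T["frame"]); h=cv2.cvtColor(T["frame"],cv2.COLOR_RGB2HSV);
for nm,lo,hi,z in(("blue",100,130,.03),("teal",82,99,.03),("green",45,80,.015)):
    for c,s in blobs((h[...,0]>=lo)&(h[...,0]<=hi)&(h[...,1]>110),25):
        p=cast(T,[c],z)[0][:2]
        if abs(p[1])<.3: print(nm,p.round(3),s)
print("nut",cast(T,[(212.2,225.3)],.01)[0][:2])
```

```text
60 tri [ 0.445  -0.0328  0.0514] top [ 0.4454 -0.0328] side [ 0.4444 -0.0345]
80 tri [0.4495 0.2052 0.0699] top [0.4493 0.2044] side [0.4494 0.2052]
100 tri [ 0.4262 -0.2589  0.0889] top [ 0.4266 -0.2578] side [ 0.4259 -0.2568]
120 tri [ 0.5492 -0.374   0.107 ] top [ 0.5484 -0.3718] side [ 0.5488 -0.368 ]
blue [0.523 0.023] [244 183   8   9  53]
blue [ 0.527 -0.055] [276 182   9   9  58]
blue [0.438 0.031] [240 219   9   9  63]
teal [0.374 0.033] [239 246   7   8  41]
nut [0.43138535 0.1072426 ]
```

```bash
python3 -m pendant '[50,0,0,0,0,0,-0.97, 50,0,0,0,0,0,-0.97, 50,-0.3,-0.32,0,0,0,0, 50,-0.6,-0.64,0,0,0,0, 50,-0.6,-0.64,0,0,0,0, 50,-0.6,-0.64,0,0,0,0, 50,-0.6,-0.65,0,0,0,0, 50,-0.6,-0.65,0,0,0,0, 50,-0.6,-0.65,0,0,0,0, 50,-0.6,-0.65,0,0,0,0, 50,-0.6,-0.65,0,0,0,0, 50,-0.54,-0.6,0,0,0,0]' 60; python3 -c "
from rig import *
s=observe();print(s['position'],s['tool_rot'].round(4),s['q'].round(1),s['time_s'],s['grip_width'])"
```

```text
time_s: 1.3
position: [0.4304, 0.2233, 0.2311]
tool_rot: [[-1.0, 0.001, -0.0], [0.001, 1.0, -0.0], [0.0, -0.0, -1.0]]
ft_force: [0.3, 0.4, -0.7]
grip_width: 0.0503
[0.43039264 0.22329971 0.23114237] [[-1.0e+00  1.4e-03 -4.0e-04]
 [ 1.4e-03  1.0e+00 -1.0e-04]
 [ 4.0e-04 -1.0e-04 -1.0e+00]] [ 13.4  15.3  84.2  -0.   80.5 -76.5] 1.3 0.05032514666066674
```

```bash
python3 -m pendant '[50,-0.38,-0.36,0,0,0,0, 50,0,0,0.5,0,0,0, 50,0,0,0.8,0,0,0, 50,0,0,0.8,0,0,0, 50,0,0,0.8,0,0,0, 50,0,0,0.6,0,0,0, 50,0,0,0.3,0,0,0, 50,0,0,0.3,0,0,0, 50,0,0,0,0,0,0]' 60; python3 -m pendant '[10,0,0,0,0,0,0,10,0,0,0,0,0,0,10,0,0,0,0,0,0,10,0,0,0,0,0,0,10,0,0,0,0,0,0,10,0,0,0,0,0,0]' 60
```

```text
time_s: 2.2
position: [0.4473, 0.2068, 0.0247]
tool_rot: [[-1.0, 0.001, -0.004], [0.001, 1.0, -0.001], [0.004, -0.001, -1.0]]
ft_force: [0.5, -0.4, -0.4]
grip_width: 0.0501
time_s: 2.8
position: [0.4488, 0.2071, 0.0271]
tool_rot: [[-1.0, 0.001, 0.002], [0.001, 1.0, 0.0], [-0.002, 0.0, -1.0]]
ft_force: [-0.9, -1.4, 7.1]
grip_width: 0.0183
```

```bash
python3 -m pendant '[10,0,0,-0.2,0,0,0, 10,0,0,-0.5,0,0,0, 10,0,0,-0.7,0,0,0, 10,0,0,-0.7,0,0,0, 10,0,0,-0.4,0,0,0, 10,-0.3,-0.3,-0.2,0,0,0, 10,-0.5,-0.5,0,0,0,0, 10,-0.6,-0.6,0,0,0,0, 10,-0.6,-0.6,0,0,0,0, 10,-0.6,-0.6,0,0,0,0, 10,-0.4,-0.4,0,0,0,0, 10,-0.2,-0.2,0,0,0,0]'; python3 -m pendant '[10,0,0,0,0,0,0,10,0,0,0,0,0,0]'
python3 - <<'E'
from rig import *
from h import *
o=[]
for n in("top","side"):
    d=get_image(n); np.savez(n+"1.npz",**d)
    o.append(cv2.resize(d["frame"][100:290,150:350,::-1],(400,380),interpolation=cv2.INTER_CUBIC))
cv2.imwrite("pics/held80.png",np.hstack(o)); s=observe();print(s["position"],s["grip_width"],s["tool_rot"].round(4))
E
```

```text
time_s: 4.0
position: [0.6092, 0.0451, 0.1614]
tool_rot: [[-1.0, 0.003, 0.0], [0.003, 1.0, -0.0], [-0.0, -0.0, -1.0]]
ft_force: [0.6, 0.5, -0.6]
grip_width: 0.0187
time_s: 4.2
position: [0.6073, 0.0478, 0.1614]
tool_rot: [[-1.0, 0.0, -0.001], [0.0, 1.0, 0.0], [0.001, 0.0, -1.0]]
ft_force: [0.0, 0.9, -1.3]
grip_width: 0.0187
[0.60726395 0.04818673 0.16162327] 0.018623959651927396 [[-1.e+00 -5.e-04 -4.e-04]
 [-5.e-04  1.e+00  3.e-04]
 [ 4.e-04  3.e-04 -1.e+00]]
```

View pics/held80.png

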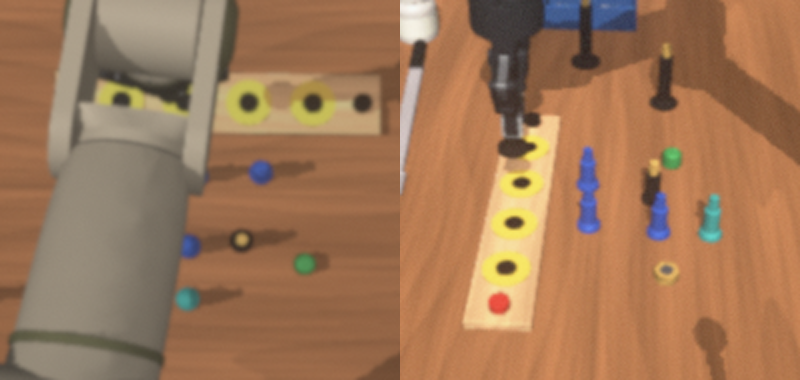

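```bash
python3 -m pendant '[10,-0.12,-0.19,0.2,0,0,0, 10,0,0,0.5,0,0,0, 10,0,0,0.6,0,0,0, 10,0,0,0.5,0,0,0, 10,0,0,0.3,0,0,0, 10,0,0,0.2,0,0,0, 10,0,0,0.1,0,0,0, 10,0,0,0,0,0,0, 10,0,0,0,0,0,0]';python3 -c "
from rig import *
s=observe();print(s['position'],s['ft_force'])"
```

```text
time_s: 5.2
position: [0.6145, 0.0373, 0.0418]
tool_rot: [[-1.0, 0.001, 0.001], [0.001, 1.0, -0.0], [-0.001, -0.0, -1.0]]
ft_force: [0.1, 0.3, -1.5]
grip_width: 0.0185
[0.61454198 0.03732309 0.0418309 ] [ 0.13237884  0.33190578 -1.46648424]
```

```bash
python3 -m pendant '[10,0,0,0.02,0,0,0, 10,0,0,0.02,0,0,0, 10,0,0,0,0,0,0]'
```

```text
time_s: 5.5
position: [0.6147, 0.0373, 0.0411]
tool_rot: [[-1.0, 0.001, 0.002], [0.001, 1.0, -0.0], [-0.002, -0.0, -1.0]]
ft_force: [-4.1, 0.1, 11.6]
grip_width: 0.0185
```

```bash
python3 -m pendant '[20,0,0,-0.01,0,0,0, 24,0,0,0,0,0,0, 30,0,0,0,0,0,0, 50,0,0,0,0,0,0, 50,0,0,-0.1,0,0,0, 50,0,0,-0.4,0,0,0, 50,0,0,-0.6,0,0,0, 50,0,0,-0.6,0,0,0, 50,0,0,-0.4,0,0,0]'; python3 -m pendant '[50,0.3,-0.13,-0.1,0,0,0, 50,0.6,-0.25,0,0,0,0, 50,0.7,-0.29,0,0,0,0, 50,0.7,-0.29,0,0,0,0, 50,0.6,-0.25,0,0,0,0, 50,0.4,-0.16,0,0,0,0, 50,0.08,-0.05,0,0,0,0, 50,0,0,0,0,0,0, 50,0,0,0,0,0,0]'
python3 - <<'E'
from rig import *
from h import *
o=[]
for n in("top","side"):
    d=get_image(n); np.savez(n+"2.npz",**d)
    o.append(cv2.resize(d["frame"][100:290,150:350,::-1],(400,380),interpolation=cv2.INTER_CUBIC))
cv2.imwrite("pics/after80.png",np.hstack(o)); s=observe();print(s["position"],s["grip_width"],s["tool_rot"].round(4))
E
```

```text
time_s: 6.4
position: [0.6147, 0.0374, 0.1474]
tool_rot: [[-1.0, 0.001, 0.003], [0.001, 1.0, -0.0], [-0.003, -0.0, -1.0]]
ft_force: [-0.1, 0.3, -0.1]
grip_width: 0.0503
time_s: 7.3
position: [0.4461, -0.0334, 0.15]
tool_rot: [[-1.0, 0.001, 0.001], [0.001, 1.0, -0.0], [-0.001, -0.0, -1.0]]
ft_force: [0.3, -0.5, -0.0]
grip_width: 0.05
[ 0.44595639 -0.03326264  0.14977415] 0.05004814398911186 [[-1.e+00  3.e-04  3.e-04]
 [ 3.e-04  1.e+00 -0.e+00]
 [-3.e-04 -0.e+00 -1.e+00]]
```

View pics/after80.png

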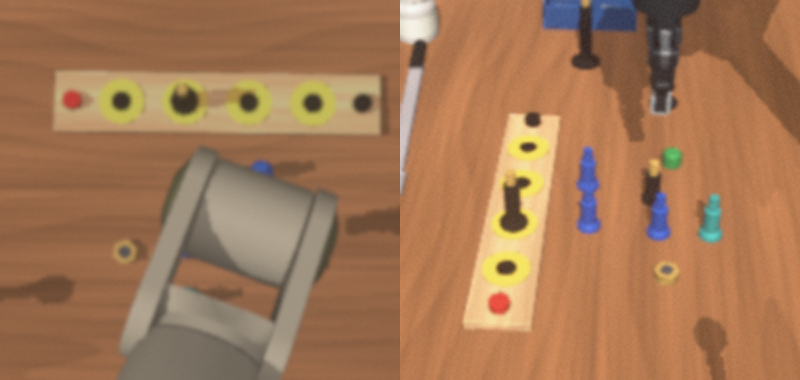

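```bash
python3 -m pendant '[42,0.01,0,0.3,0,0,0, 42,0,0,0.6,0,0,0, 42,0,0,0.7,0,0,0, 42,0,0,0.6,0,0,0, 42,0,0,0.3,0,0,0, 42,0,0,0.2,0,0,0, 42,0,0,0.1,0,0,0, 42,0,0,0,0,0,0]' 60; python3 -m pendant '[10,0,0,0,0,0,0,10,0,0,0,0,0,0,10,0,0,0,0,0,0,10,0,0,0,0,0,0,10,0,0,0,0,0,0]' 60
```

```text
time_s: 8.2
position: [0.4449, -0.0334, 0.0097]
tool_rot: [[-1.0, 0.001, -0.0], [0.001, 1.0, 0.0], [0.0, 0.0, -1.0]]
ft_force: [-0.3, -0.3, -0.0]
grip_width: 0.042
time_s: 8.7
position: [0.4451, -0.0336, 0.0107]
tool_rot: [[-1.0, 0.001, 0.002], [0.001, 1.0, -0.001], [-0.002, -0.001, -1.0]]
ft_force: [0.1, 0.6, 7.6]
grip_width: 0.0182
```

```bash
python3 -m pendant '[10,0,0,-0.2,0,0,0, 10,0,0,-0.5,0,0,0, 10,0,0,-0.7,0,0,0, 10,0,0,-0.7,0,0,0, 10,0,0,-0.5,0,0,0, 10,-0.3,0.27,-0.2,0,0,0, 10,-0.6,0.53,0,0,0,0, 10,-0.7,0.61,0,0,0,0, 10,-0.7,0.61,0,0,0,0, 10,-0.6,0.53,0,0,0,0, 10,-0.35,0.32,0,0,0,0, 10,-0.14,0.12,0,0,0,0]'; python3 -m pendant '[10,0,0,0,0,0,0,10,0,0,0,0,0,0]'
```

```text
time_s: 9.9
position: [0.615, 0.1174, 0.15]
tool_rot: [[-1.0, -0.001, 0.0], [-0.001, 1.0, 0.0], [-0.0, 0.0, -1.0]]
ft_force: [-1.3, 0.1, 0.1]
grip_width: 0.0182
time_s: 10.1
position: [0.6135, 0.1152, 0.1501]
tool_rot: [[-1.0, 0.001, -0.001], [0.001, 1.0, -0.0], [0.001, -0.0, -1.0]]
ft_force: [0.7, 0.8, -0.8]
grip_width: 0.0182
```

```bash
python3 -m pendant '[10,-0.02,0.01,0.2,0,0,0, 10,0,0,0.5,0,0,0, 10,0,0,0.6,0,0,0, 10,0,0,0.5,0,0,0, 10,0,0,0.3,0,0,0, 10,0,0,0.2,0,0,0, 10,0,0,0.1,0,0,0, 10,0,0,0.07,0,0,0, 10,0,0,0.03,0,0,0, 10,0,0,0,0,0,0]'
```

```text
time_s: 11.1
position: [0.6154, 0.1163, 0.0252]
tool_rot: [[-1.0, 0.001, 0.001], [0.001, 1.0, -0.0], [-0.001, -0.0, -1.0]]
ft_force: [0.8, 0.2, -1.4]
grip_width: 0.0183
```

```bash
python3 -m pendant '[10,0,0,0.02,0,0,0, 10,0,0,0,0,0,0]'
```

```text
time_s: 11.3
position: [0.6156, 0.1164, 0.0247]
tool_rot: [[-1.0, 0.001, 0.001], [0.001, 1.0, -0.0], [-0.001, -0.0, -1.0]]
ft_force: [-1.3, -0.6, 4.5]
grip_width: 0.0181
```

```bash
python3 -m pendant '[20,0,0,0,0,0,0, 24,0,0,0,0,0,0, 30,0,0,0,0,0,0, 50,0,0,0,0,0,0, 50,0,0,-0.1,0,0,0, 50,0,0,-0.4,0,0,0, 50,0,0,-0.6,0,0,0, 50,0,0,-0.7,0,0,0, 50,0,0,-0.6,0,0,0, 50,0,0,-0.2,0,0,0]'; python3 -m pendant '[50,0.2,-0.4,0,0,0,0, 50,0.3,-0.6,0,0,0,0, 50,0.35,-0.7,0,0,0,0, 50,0.4,-0.8,0,0,0,0, 50,0.4,-0.8,0,0,0,0, 50,0.4,-0.8,0,0,0,0, 50,0.4,-0.8,0,0,0,0, 50,0.4,-0.8,0,0,0,0, 50,0.4,-0.8,0,0,0,0, 50,0.3,-0.6,0,0,0,0, 50,0.2,-0.3,0,0,0,0, 50,0.03,-0.1,0,0,0,0]';  python3 - <<'E'
from rig import *
from h import *
o=[]
for n in("top","side"):
    d=get_image(n); np.savez(n+"3.npz",**d)
    o.append(cv2.resize(d["frame"][100:290,150:350,::-1],(400,380),interpolation=cv2.INTER_CUBIC))
cv2.imwrite("pics/after60.png",np.hstack(o)); s=observe();print(s["position"],s["grip_width"],s["tool_rot"].round(4))
E
```

```text
time_s: 12.3
position: [0.6163, 0.1164, 0.1575]
tool_rot: [[-1.0, 0.001, 0.006], [0.001, 1.0, -0.0], [-0.006, -0.0, -1.0]]
ft_force: [0.9, -0.1, -0.3]
grip_width: 0.0497
time_s: 13.5
position: [0.4248, -0.2597, 0.1533]
tool_rot: [[-1.0, 0.004, -0.001], [0.004, 1.0, 0.001], [0.001, 0.001, -1.0]]
ft_force: [1.1, 0.0, -0.4]
grip_width: 0.05
[ 0.42583276 -0.2585671   0.15345345] 0.049898197427073104 [[-1.e+00  2.e-03 -4.e-04]
 [ 2.e-03  1.e+00  6.e-04]
 [ 4.e-04  6.e-04 -1.e+00]]
```

View pics/after60.png

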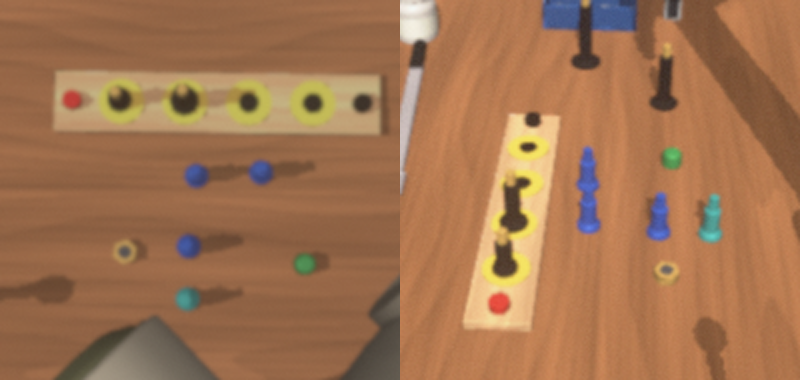

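Valve_60 and valve_80 stand centred on their marks. Valve_100 is next.

```bash
python3 -m pendant '[50,0,0,0.2,0,0,0, 50,0,0,0.5,0,0,0, 50,0,0,0.6,0,0,0, 50,0,0,0.5,0,0,0, 50,0,0,0.3,0,0,0, 50,0,0,0.1,0,0,0, 50,0,0,0,0,0,0]' 60; python3 -m pendant '[10,0,0,0,0,0,0,10,0,0,0,0,0,0,10,0,0,0,0,0,0,10,0,0,0,0,0,0,10,0,0,0,0,0,0]' 60; python3 -m pendant '[10,0,0,-0.2,0,0,0, 10,0,0,-0.5,0,0,0, 10,0,0,-0.7,0,0,0, 10,0,0,-0.7,0,0,0, 10,0,0,-0.5,0,0,0, 10,0,0,-0.1,0,0,0, 10,0,0,0,0,0,0]'
```

```text
time_s: 14.3
position: [0.4261, -0.2575, 0.0432]
tool_rot: [[-1.0, -0.0, -0.001], [-0.0, 1.0, 0.001], [0.001, 0.001, -1.0]]
ft_force: [0.6, -0.2, 0.2]
grip_width: 0.0502
time_s: 14.8
position: [0.4263, -0.2588, 0.0447]
tool_rot: [[-1.0, 0.001, 0.001], [0.001, 1.0, -0.001], [-0.001, -0.001, -1.0]]
ft_force: [0.2, 1.0, 6.4]
grip_width: 0.0188
time_s: 15.5
position: [0.4258, -0.2584, 0.1791]
tool_rot: [[-1.0, 0.001, 0.001], [0.001, 1.0, -0.001], [-0.001, -0.001, -1.0]]
ft_force: [-0.2, 0.4, -1.2]
grip_width: 0.0184
```

```bash
python3 -m pendant '[10,-0.2,0.23,0,0,0,0, 10,-0.4,0.46,0,0,0,0, 10,-0.5,0.58,0,0,0,0, 10,-0.6,0.7,0,0,0,0, 10,-0.6,0.7,0,0,0,0, 10,-0.6,0.7,0,0,0,0, 10,-0.5,0.58,0,0,0,0, 10,-0.3,0.34,0,0,0,0, 10,-0.07,0.08,0,0,0,0, 10,0,0,0,0,0,0, 10,0,0,0,0,0,0, 10,0,0,0,0,0,0]'; python3 -c "
from rig import *
print(observe()['position'])"
```

```text
time_s: 16.7
position: [0.614, -0.0412, 0.1786]
tool_rot: [[-1.0, 0.002, -0.001], [0.002, 1.0, 0.0], [0.001, 0.0, -1.0]]
ft_force: [-0.2, 0.2, -1.3]
grip_width: 0.0181
[ 0.61398894 -0.04117417  0.17863219]
```

```bash
python3 -m pendant '[10,-0.01,0.02,0.2,0,0,0, 10,0,0,0.5,0,0,0, 10,0,0,0.6,0,0,0, 10,0,0,0.5,0,0,0, 10,0,0,0.3,0,0,0, 10,0,0,0.2,0,0,0, 10,0,0,0.06,0,0,0, 10,0,0,0.02,0,0,0, 10,0,0,0,0,0,0]';  python3 -m pendant '[10,0,0,0.02,0,0,0, 10,0,0,0,0,0,0]'
```

```text
time_s: 17.6
position: [0.6154, -0.0393, 0.0605]
tool_rot: [[-1.0, 0.001, 0.001], [0.001, 1.0, -0.0], [-0.001, -0.0, -1.0]]
ft_force: [-0.5, -0.4, -1.3]
grip_width: 0.0184
time_s: 17.8
position: [0.6153, -0.0392, 0.0593]
tool_rot: [[-1.0, 0.001, 0.001], [0.001, 1.0, -0.0], [-0.001, -0.0, -1.0]]
ft_force: [0.5, -0.3, -0.6]
grip_width: 0.0182
```

```bash
python3 -m pendant '[10,0,0,0.02,0,0,0, 10,0,0,0,0,0,0]'
```

```text
time_s: 18.0
position: [0.6154, -0.0392, 0.0587]
tool_rot: [[-1.0, 0.001, 0.001], [0.001, 1.0, -0.0], [-0.001, -0.0, -1.0]]
ft_force: [-2.4, 0.2, 5.5]
grip_width: 0.0188
```

```bash
python3 -m pendant '[20,0,0,0,0,0,0, 24,0,0,0,0,0,0, 30,0,0,0,0,0,0, 50,0,0,0,0,0,0, 50,0,0,-0.1,0,0,0, 50,0,0,-0.4,0,0,0, 50,0,0,-0.6,0,0,0, 50,0,0,-0.6,0,0,0, 50,0,0,-0.5,0,0,0, 50,0,0,-0.2,0,0,0]'; python3 -m pendant '[50,0.06,-0.3,0,0,0,0, 50,0.1,-0.5,0,0,0,0, 50,0.13,-0.65,0,0,0,0, 50,0.15,-0.75,0,0,0,0, 50,0.15,-0.75,0,0,0,0, 50,0.15,-0.75,0,0,0,0, 50,0.15,-0.75,0,0,0,0, 50,0.15,-0.75,0,0,0,0, 50,0.12,-0.65,0,0,0,0, 50,0.1,-0.5,0,0,0,0, 50,0.06,-0.29,0,0,0,0, 50,0,0,0,0,0,0]'; python3 -m pendant '[50,0,0,0,0,0,0]';  python3 - <<'E'
from rig import *
from h import *
o=[]
for n in("top","side"):
    d=get_image(n); np.savez(n+"4.npz",**d)
    o.append(cv2.resize(d["frame"][60:250,190:390,::-1] if n=="side" else d["frame"][100:290,190:390,::-1],(400,380),interpolation=cv2.INTER_CUBIC))
cv2.imwrite("pics/after100.png",np.hstack(o)); s=observe();print(s["position"],s["grip_width"],s["tool_rot"].round(4))
E
```

```text
time_s: 19.0
position: [0.6158, -0.0393, 0.1807]
tool_rot: [[-1.0, 0.001, 0.004], [0.001, 1.0, -0.001], [-0.004, -0.001, -1.0]]
ft_force: [-0.1, 0.8, 0.6]
grip_width: 0.05
time_s: 20.2
position: [0.5476, -0.3728, 0.1762]
tool_rot: [[-1.0, 0.003, -0.002], [0.003, 1.0, 0.001], [0.002, 0.001, -1.0]]
ft_force: [-0.1, 0.2, -0.4]
grip_width: 0.0499
time_s: 20.3
position: [0.5487, -0.3704, 0.1771]
tool_rot: [[-1.0, 0.001, -0.001], [0.001, 1.0, 0.001], [0.001, 0.001, -1.0]]
ft_force: [0.3, -0.4, 0.7]
grip_width: 0.0499
[ 0.54913205 -0.36978515  0.1777076 ] 0.050248994687647576 [[-1.e+00 -5.e-04 -3.e-04]
 [-5.e-04  1.e+00  5.e-04]
 [ 3.e-04  5.e-04 -1.e+00]]
```

View pics/after100.png

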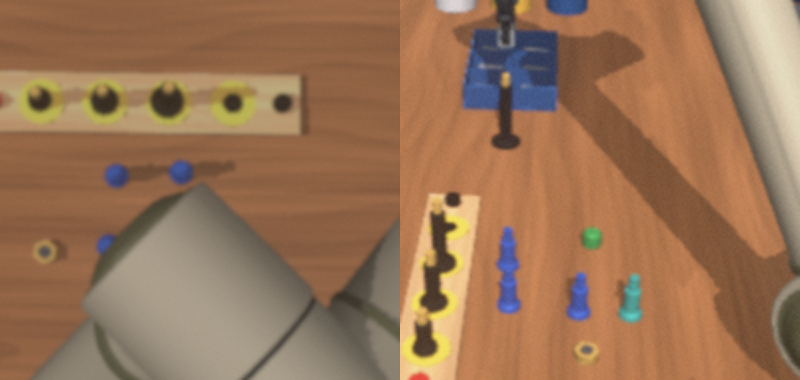

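```bash
python3 -m pendant '[50,0,-0.03,0.2,0,0,0, 50,0,0,0.5,0,0,0, 50,0,0,0.6,0,0,0, 50,0,0,0.5,0,0,0, 50,0,0,0.3,0,0,0, 50,0,0,0.2,0,0,0, 50,0,0,0.02,0,0,0, 50,0,0,0,0,0,0]' 60; python3 -m pendant '[10,0,0,0,0,0,0,10,0,0,0,0,0,0,10,0,0,0,0,0,0,10,0,0,0,0,0,0,10,0,0,0,0,0,0]' 60; python3 -m pendant '[10,0,0,-0.2,0,0,0, 10,0,0,-0.5,0,0,0, 10,0,0,-0.7,0,0,0, 10,0,0,-0.7,0,0,0, 10,0,0,-0.5,0,0,0, 10,0,0,-0.1,0,0,0, 10,0,0,0,0,0,0]'
```

```text
time_s: 21.2
position: [0.5491, -0.3725, 0.0622]
tool_rot: [[-1.0, 0.001, 0.001], [0.001, 1.0, -0.0], [-0.001, -0.0, -1.0]]
ft_force: [-1.0, 0.4, -0.1]
grip_width: 0.0498
time_s: 21.7
position: [0.5492, -0.3729, 0.0629]
tool_rot: [[-1.0, 0.001, 0.001], [0.001, 1.0, -0.001], [-0.001, -0.001, -1.0]]
ft_force: [0.4, 0.5, 5.6]
grip_width: 0.0187
time_s: 22.4
position: [0.5487, -0.3725, 0.1968]
tool_rot: [[-1.0, 0.001, 0.0], [0.001, 1.0, -0.0], [-0.0, -0.0, -1.0]]
ft_force: [0.1, -0.1, -2.9]
grip_width: 0.0187
```

```bash
python3 -m pendant '[10,-0.06,0.25,0,0,0,0, 10,-0.13,0.5,0,0,0,0, 10,-0.17,0.65,0,0,0,0, 10,-0.2,0.75,0,0,0,0, 10,-0.2,0.75,0,0,0,0, 10,-0.2,0.75,0,0,0,0, 10,-0.17,0.65,0,0,0,0, 10,-0.12,0.5,0,0,0,0, 10,-0.06,0.25,0,0,0,0, 10,0,0.05,0,0,0,0, 10,0,0,0,0,0,0, 10,0,0,0,0,0,0]'; python3 -c "
from rig import *
print(observe()['position'])"
```

```text
time_s: 23.6
position: [0.6143, -0.1188, 0.1965]
tool_rot: [[-1.0, 0.002, -0.001], [0.002, 1.0, -0.0], [0.001, -0.0, -1.0]]
ft_force: [-0.4, -0.5, -2.8]
grip_width: 0.0185
[ 0.61425952 -0.11878455  0.19647763]
```

Contact is expected at z ≈ 0.0769.

```bash
python3 -m pendant '[10,0,0.02,0.2,0,0,0, 10,0,0,0.5,0,0,0, 10,0,0,0.6,0,0,0, 10,0,0,0.5,0,0,0, 10,0,0,0.3,0,0,0, 10,0,0,0.2,0,0,0, 10,0,0,0.06,0,0,0, 10,0,0,0,0,0,0, 10,0,0,0,0,0,0]';  python3 -m pendant '[10,0,0,0.02,0,0,0, 10,0,0,0,0,0,0]'
```

```text
time_s: 24.5
position: [0.6149, -0.1169, 0.0796]
tool_rot: [[-1.0, 0.001, 0.001], [0.001, 1.0, -0.001], [-0.001, -0.001, -1.0]]
ft_force: [-0.7, 0.0, -0.6]
grip_width: 0.0182
time_s: 24.7
position: [0.6147, -0.1166, 0.0783]
tool_rot: [[-1.0, 0.001, 0.001], [0.001, 1.0, -0.0], [-0.001, -0.0, -1.0]]
ft_force: [0.2, -0.1, -2.1]
grip_width: 0.0184
```

```bash
python3 -m pendant '[10,0,0,0.02,0,0,0, 10,0,0,0,0,0,0]';python3 -m pendant '[10,0,0,0.02,0,0,0, 10,0,0,0,0,0,0]'
```

```text
time_s: 24.9
position: [0.6146, -0.1166, 0.0769]
tool_rot: [[-1.0, 0.001, 0.0], [0.001, 1.0, -0.0], [-0.0, -0.0, -1.0]]
ft_force: [0.8, -0.4, -1.5]
grip_width: 0.0187
time_s: 25.1
position: [0.6147, -0.1167, 0.0769]
tool_rot: [[-1.0, 0.001, 0.001], [0.001, 1.0, -0.0], [-0.001, -0.0, -1.0]]
ft_force: [-1.9, 0.4, 4.6]
grip_width: 0.0183
```

Contact felt. Next: release, lift, swing clear of both cameras and check.

```bash
python3 -m pendant '[20,0,0,0,0,0,0, 24,0,0,0,0,0,0, 30,0,0,0,0,0,0, 50,0,0,0,0,0,0, 50,0,0,-0.1,0,0,0, 50,0,0,-0.4,0,0,0, 50,0,0,-0.6,0,0,0, 50,0,0,-0.6,0,0,0, 50,0,0,-0.6,0,0,0, 50,0,0,-0.2,0,0,0]'; python3 -m pendant '[50,0.4,-0.4,0,0,0,0, 50,0.5,-0.5,0,0,0,0, 50,0.5,-0.5,0,0,0,0, 50,0.5,-0.5,0,0,0,0, 50,0.5,-0.5,0,0,0,0, 50,0.5,-0.5,0,0,0,0, 50,0.3,-0.5,0,0,0,0, 50,0,0,0,0,0,0,50,0,0,0,0,0,0,50,0,0,0,0,0,0]';  python3 - <<'E'
from rig import *
from h import *
o=[]
marks=np.array([[.615,.116],[.6147,.038],[.6145,-.040],[.614,-.1175]])
for n in("top","side"):
    d=get_image(n); np.savez(n+"5.npz",**d)
    o.append(cv2.resize(d["frame"][120:260,170:340,::-1] if n=="top" else d["frame"][140:280,150:320,::-1],(398,328),interpolation=cv2.INTER_CUBIC))
    f=d["frame"];h=cv2.cvtColor(f,cv2.COLOR_RGB2HSV)
    for hh,m in zip((.06,.08,.1,.12),marks):
        print(n,hh,"tip expected px at h-.006",proj(d,[[*m,.014+hh-.006]])[0].round(1),"foot",proj(d,[[*m,.016]])[0].round(1))
    c=f"{n}5"
cv2.imwrite("pics/final.png",np.hstack(o)); s=observe();print(s["position"],s["time_s"])
E
```

```text
time_s: 26.1
position: [0.6154, -0.1169, 0.2044]
tool_rot: [[-1.0, 0.001, 0.005], [0.001, 1.0, -0.002], [-0.005, -0.002, -1.0]]
ft_force: [0.0, 0.2, 0.1]
grip_width: 0.0497
time_s: 27.1
position: [0.4547, -0.2857, 0.2005]
tool_rot: [[-1.0, 0.0, -0.0], [0.0, 1.0, 0.001], [0.0, 0.001, -1.0]]
ft_force: [0.5, 0.9, -0.8]
grip_width: 0.05
top 0.06 tip expected px at h-.006 [207.4 146. ] foot [209.7 149.9]
top 0.08 tip expected px at h-.006 [240.3 144.7] foot [241.6 150.3]
top 0.1 tip expected px at h-.006 [274.5 143.3] foot [273.6 150.6]
top 0.12 tip expected px at h-.006 [309.8 142.1] foot [305.4 151. ]
side 0.06 tip expected px at h-.006 [201.1 216. ] foot [202.6 232.8]
side 0.08 tip expected px at h-.006 [204.9 187.1] foot [206.6 210.3]
side 0.1 tip expected px at h-.006 [208.4 160.9] foot [210.2 190.3]
side 0.12 tip expected px at h-.006 [211.7 137.2] foot [213.6 172.5]
[ 0.45489164 -0.28562078  0.20062621] 27.2
```

View pics/final.png

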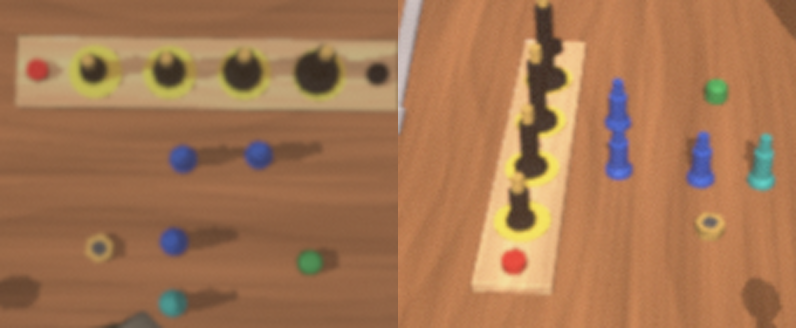

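The last pictures show all four valves upright. In the top view the tips are at about (207,146), (241,146), (274,144) and (310,141), each within about 1 px of the expected spot (roughly 2–3 mm). The gripper is clear of everything.

```bash
python3 -c "
from rig import *
print(close_job())"
```

```text
the job is handed in; nothing more can be done
None
```

All four valves are standing on the yellow marks in order of height: the 60 mm one next to the red button, then the 80, 100 and 120 mm ones. I handed the job in at about 27 s.

- **Placing:** I gripped each valve by its barrel and lowered it until the wrist force showed contact, 5 to 12 N. I then let go and lifted clear.
- **Last checks:** In the final top picture, all four tips were within about 1 px (2–3 mm) of where an upright, centred valve should show. The side view also showed all four upright. I judged the tip positions by eye from that picture. No valve needed mending.
- **Tin and look-alikes:** The tin was never approached, but I did not measure its position again at the end. The blue and turquoise look-alikes, the nut and the green cap looked undisturbed in the final crops.
- **Disagreement:** The two cameras differed by up to about 3 mm on the mark positions and 6 mm on the 120 mm valve's starting position. For the marks I used values between the two views.

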